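# Feed the top wood blank from the stack into the drilling jig

## Robot

A 6-joint arm with a two-finger parallel gripper is mounted at the origin on the work surface. World frame = base frame: x ahead of the robot, y to its left, z up, the work surface at z = 0. Lengths are in mm, angles in rad, forces in N, time in s.
With the tool pointing down it reaches from about 350 to 850 mm from the base axis. Payload 8.1 kg.
Tool frame: the origin (TCP) lies between the finger pads; the fingertips stand 8 mm ahead of it and the grasp point (between the pads) lies 11 mm behind it; z points along the fingers, y is the direction in which the jaws open and shut (so a half turn about z gives the same grasp; the last joint's range is limited). The gripper opens to 93 mm and grips with 3 to 60 N. Pads are 15 mm wide; open, the fingers measure 128 mm over their backs; the gripper's body (75 mm by 188 mm) begins 65 mm behind the grasp point.
Start: joints at [-1.392, 0.13, 1.488, -0, 1.523, -0.085], TCP at [156.471, -579.242, 189.135] pointing down, gripper open.
Joint ranges: [-2.96, 2.96], [-0.89, 2.26], [0.02, 2.5], [-1.34, 4.48], [0, 2.73], [-2.66, 2.66]. Speed limits (rad/s): [2.39, 2.39, 2.79, 3.14, 3.14, 3.14].

## Interface

Orientations are given as [roll, pitch, yaw] about the fixed x, y, z axes, in that order (R = Rz(yaw) Ry(pitch) Rx(roll)).
In Python, from workcell import r, optics, models gives the robot as it stands. The module is installed in compiled form; this text tells all that it offers.
- The arm moves only by the tool play_rows, never from a script. Its argument "rows" is a list that holds one entry, the list of rows, each a list of 5 numbers: the shift along the tool's x, y, z in mm, then the turn about the tool's z in degrees, then the closure in counts, from 0 (fully open) to 255 (shut). A call has 1 to 5 rows; each row shifts and turns the pose as measured when the row begins, along the tool's axes as they then stand; what a row does not reach is not made up. A row lasts 1/12 s, in which the tool goes at most 41.7 mm and 7.16 degrees, less where a joint would pass 70% of its speed; a pose out of reach is approached as far as the arm can. A call is refused whole if a number of a shift passes 41.7 or a number of a turn 7.16, either way. A call with a gripper value outside its range is refused whole. The fingers move at their own pace and stop on an object; "newtons" is the grip in N (left out, the last holds). Time passes only in rows, so rows that do not move let the fingers close. It gives the time, the measured TCP pose, the force and the opening at its end, in the units of the state.
- r.get_obs(): the state, without advancing time (a new reading comes with each control period).
- optics.capture(name): name is "scene" or "top"; returns the picture (384x512x3 uint8, blue, green, red); there is no depth.
- optics.camera_params(name): a dict with "vertical_fov" (degrees; the focal length in pixels is half the picture's height over the tangent of half this angle, whatever the lens; pixels are square), "cx", "cy" (the principal point, pixels), "k1" (the pictures are not rectified: a ray, as slopes to the right and down, at radius r is drawn at 1 + k1 r^2 times it, then the intrinsics apply), "cam_to_world" (4x4, takes a point from camera to world coordinates). Camera axes: x right, y down, z forward; pixel columns grow to the right and rows downward; lengths in mm; the calibration is good to about 2 mm. A picture is of the moment at which its call begins. camera_params takes no time and is no camera call.
- r.finish_job(): hands the job in, once; it reports no verdict.
Trained networks look in the newest picture that a camera, given by its name, has taken for a name from the list of things; names that differ only in an ending like _2 or _b are one class to them, and where a whole thing is asked for, a point or a joint stands for the part that bears it (a point fixed in the world has none). Each returns a list of dicts, best first, with "conf" (0 to 1); they miss things now and then, are a little off and sometimes report something else, mostly with a low value. They report only what shows in the picture. A call takes as long as a camera call. They do not tell look-alikes from the thing itself.
- models.find_in(camera, target): "point" ([x, y, z] in mm, in the coordinates of the camera as it stood for that picture, good to about 4 mm: the middle of the surface that is visible of it).
- models.pinpoint(camera, target): "point" ([x, y, z] in mm, in the coordinates of the camera as it stood for that picture, good to about 4 mm: a listed point, or the origin of a listed thing).
The state is a dict: "time_s": time; "q": joint angles; "joint_vel": joint speeds; "effort": joint torques, N m; "position": TCP position; "orientation": TCP orientation; "wrist_force": force on the tool from outside, world axes, zero at the start; "wrist_torque": the same for the moment, N m; "gripper_width": finger opening in mm.
Only numpy, scipy, OpenCV 4.12 (cv2) and the standard library are available. Lean on these libraries where they do the work, as an engineer would, in place of code of your own. Each camera call takes 0.05 s, during which the arm holds its last target.

## Task

Slide the top wooden blank sideways off its stack, without lifting it, into the pocket of the drilling jig next to it, until it lies flat and square under the yellow guide plate, fully home against the blue end stop. Leave the rest of the stack and everything else on the bench where they are, and let go of the blank.

Things in the scene. Friction and masses are not known exactly. Their poses are not given: they have to be found in the camera images.
- blank_center (a point): Centre (half-way up) of the top blank of the stack, the one to slide: dark wooden block 90 x 80 x 18 mm, about 95 g, two white pencil crosses on top. x axis along the 90 mm length (at the start within 0.06 rad of the seat's x), z up. At the start its underside is 66 mm above the table. A block is smooth wood and slides easily on the next.
- seat (a point): Where the blank's centre is when fully home in the fixed drilling jig: on the pocket floor, against the blue end stop (its face 45 mm ahead, +x). x axis: the direction in which the blank slides from stack to stop; y left of that; z up. The blank starts 130 to 145 mm back along -x. Blue side fences, 12 mm above the floor, stand 86 mm apart.
- mouth (a point): Middle of the grey pocket floor's edge facing the stack, 76.5 mm behind the seat, axes as the seat's. The floor is 63 mm above the table, 3 mm lower than the top blank's underside at the start, and runs level from here to the end stop. From here blue lead-ins 12 mm high narrow from about 108 mm to the 86 mm between the fences.
- guide (a point): Middle of the lower edge, on the stack side, of the yellow guide plate over the pocket; axes as the seat's. Underside 126, top 136 mm above the table (screws 139), 45 mm long in +x, 168 mm wide, on posts 77 mm to each side. It overhangs the seated blank's rear edge by 13.5 mm: a vertical tool cannot push the blank home, one leaning back 25 to 45 degrees can.
- blank2: Second block of the stack, directly under the top one, same size; origin at the centre of its underside; its top is 66 mm above the table. It must stay.
- blank3: Third block, under the second; must stay.
- blank4: Lowest block, resting on the jig's 12 mm base board; must stay.
- glue_a: white squeeze glue bottle with red spout cap, 58 mm diameter, 160 mm tall, standing beside the jig; bystander; origin at its underside
- glue_b: second identical glue bottle; bystander; origin at its underside
- tape: yellow tape measure, 60 x 36 x 55 mm tall, beside the jig; bystander; origin at its underside
- offcut: pale wooden offcut, 70 x 45 x 30 mm tall, beside the jig's stack end; bystander; origin at its underside
- hammer: hammer lying to the robot's left; bystander; origin at its underside
- saw: hand saw with orange handle lying to the robot's right; bystander; origin at its underside
- blank: The top blank's body (same block as blank_center): origin at the centre of its underside, same axes.
Not all that is in view belongs to the job. What is shaped like the blank but pink or red is not meant.

How it is judged (in metres and radians):
At the end, for the whole second after the job is handed in: The top blank lies on the pocket floor (height within 3 mm, tilt under 0.04 rad), its centre no more than 5 mm short of home and within 6 mm sideways of the seat, square to the pocket within 0.06 rad, at rest; each lower blank within 8 mm of where it started (x of blank_center in the frame of seat between -0.005 and 0.004 m and y of blank_center in the frame of seat between -0.006 and 0.006 m and z of blank_center in the frame of seat between -0.003 and 0.003 m and angle between the x axis of blank_center and the x axis of seat, either way round below 0.06 rad and angle between blank_center's own z axis and vertical below 0.04 rad and linear speed of blank below 0.01 m/s and distance of each of blank2, blank3, blank4 from where it was at the start of the episode below 0.008 m); the robot touches nothing.
It fails at once if the top blank is lifted more than 15 mm instead of slid (height (world z) of blank_center above 0.09 m).
It fails at once if a lower blank of the stack is moved by more than 8 mm (distance of any of blank2, blank3, blank4 from where it was at the start of the episode above 0.008 m).
It fails at once if a bystander is moved by more than 20 mm (distance of any of glue_a, glue_b, tape, offcut, hammer, saw from where it was at the start of the episode above 0.02 m).
It also fails if it takes over 35 s, if anything falls off the work surface, if the arm or the gripper's body presses on something with over 40 N, if the wrist force passes 120 N, or if a joint passes its speed limit or range.

## Working session

There is one attempt and no reset: what is moved stays moved. The work goes in short steps, Python scripts to look and compute and a tool call to move; the robot and the scene stay as the last step left them, time stands still between calls to the robot, and variables do not carry over. Pictures are saved under pics/ and viewed, and the job is handed in when it is done.

Besides the shell and the picture viewer there is one more tool, called as a command line: name --argument value ..., lists and objects as JSON in quotes. play_rows: Moves the arm, as the interface text tells. Its arguments: {"type":"object","properties":{"rows":{"type":"array"},"newtons":{"type":"number"}},"required":["rows"]}

```bash
mkdir -p pics; python3 - <<'E'
from workcell import r, optics, models
import cv2, numpy as np
print(r.get_obs())
for n in ["scene","top"]:
    im=optics.capture(n); cv2.imwrite(f"pics/{n}0.png",im)
    p=optics.camera_params(n); print(n,p)
    T=np.array(p["cam_to_world"])
    for t in ["blank_center","seat","mouth","guide"]:
        for d in models.pinpoint(n,t)[:4]:
            print(t,round(d["conf"],2),(T@np.r_[d["point"],1])[:3].round(1))
E
```

```text
{'time_s': 0.0, 'q': array([-1.39239541e+00,  1.31146929e-01,  1.48928919e+00, -2.51479336e-05,
        1.52297502e+00, -8.54095743e-02]), 'joint_vel': array([-6.68547388e-05, -1.87776537e-03, -3.06708901e-04,  1.46003537e-03,
        3.26249793e-04,  2.84216442e-04]), 'effort': array([ 1.92094383e-03, -5.59841716e+01, -4.91758204e+01,  7.69483997e-02,
        3.54278809e-02, -1.42988692e-04]), 'position': array([ 156.3522326 , -578.62731063,  188.09054633]), 'orientation': array([-3.13977866e+00, -1.30101745e-04,  2.63811599e-01]), 'wrist_force': array([ 0.67854094, -0.32888604, -0.57757617]), 'wrist_torque': array([0.02513675, 0.01283885, 0.04603287]), 'gripper_width': 92.99064402949968}
scene {'vertical_fov': 50.418480650543614, 'cx': 252.90378842796977, 'cy': 194.58446469870236, 'k1': -0.0002699374891647435, 'cam_to_world': array([[-4.19901010e-01,  5.30335055e-01, -7.36497028e-01,
         1.47525440e+03],
       [ 9.07411802e-01,  2.30177896e-01, -3.51599145e-01,
         4.17430801e+02],
       [-1.69400155e-02, -8.15942931e-01, -5.77884218e-01,
         8.09641167e+02],
     
[... 251 characters left out ...]
2.3  62. ]
guide 0.97 [588.6  20.9 127.4]
top {'vertical_fov': 55.79498103846321, 'cx': 254.50388489057607, 'cy': 192.63273728868674, 'k1': -0.02565229706919121, 'cam_to_world': array([[ 2.84050610e-02, -9.80737039e-01,  1.93256339e-01,
         3.45129206e+02],
       [-9.99534732e-01, -3.00165812e-02, -5.41523201e-03,
         7.29828663e+00],
       [ 1.11118132e-02, -1.93012603e-01, -9.81133356e-01,
         1.44723374e+03],
       [ 0.00000000e+00,  0.00000000e+00,  0.00000000e+00,
         1.00000000e+00]])}
blank_center 0.89 [619.2 -49.4  75.8]
blank_center 0.89 [ 617.7 -288.4   10.5]
blank_center 0.69 [ 402.6 -230.9    6.3]
seat 0.73 [568.   77.7  69.5]
guide 0.89 [591.3  23.6 127.8]
```

View pics/scene0.png

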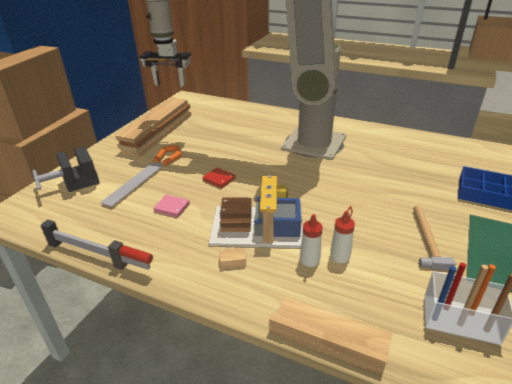

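View pics/top0.png

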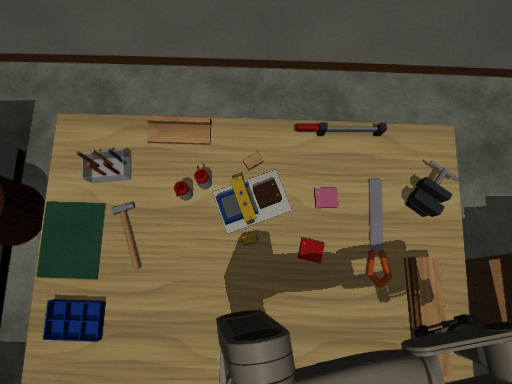

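The candidates for the blank are:
- the dark block on the stack, at scene (237,208) and top (268,192)
- the pink block, at scene (171,206) and top (326,197)
- the red block, at scene (219,177) and top (312,250)

I choose the dark one on the stack and check it in close crops.

```bash
python3 - <<'E'
import cv2,numpy as np
a=cv2.imread("pics/scene0.png")[170:280,195:365]; b=cv2.imread("pics/top0.png")[145:250,165:305]
cv2.imwrite("pics/sc.png",cv2.resize(a,None,fx=4.6,fy=4.6,interpolation=cv2.INTER_CUBIC))
cv2.imwrite("pics/tc.png",cv2.resize(b,None,fx=5.6,fy=5.6,interpolation=cv2.INTER_CUBIC))
E
```

```text
(no output)
```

View pics/sc.png

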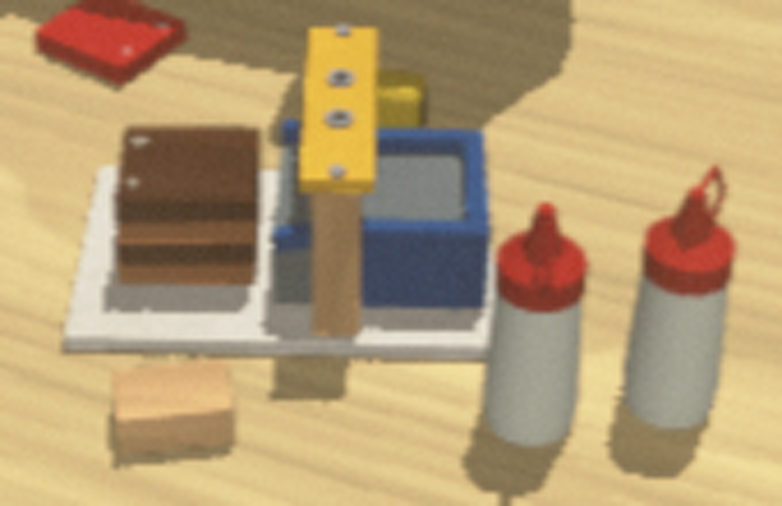

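View pics/tc.png

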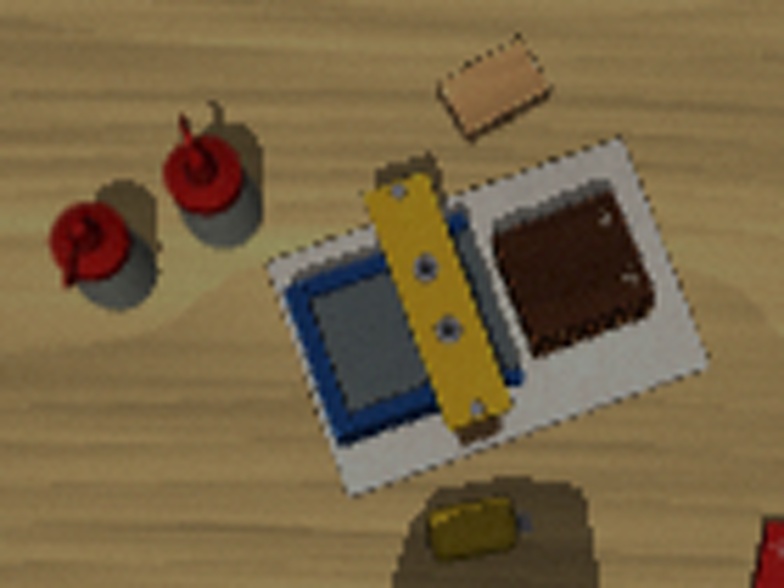

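```bash
cat > h.py <<'E'
import numpy as np, cv2
from workcell import r, optics, models
def ray(n,u,v):
    p=optics.camera_params(n); f=192/np.tan(np.radians(p["vertical_fov"]/2))
    K=np.array([[f,0,p["cx"]],[0,f,p["cy"]],[0,0,1]])
    q=cv2.undistortPoints(np.array([[[u,v]]],float),K,np.array([p["k1"],0,0,0]))[0,0]
    T=np.array(p["cam_to_world"]); return T[:3,3],T[:3,:3]@np.r_[q,1]
def at(n,u,v,z):
    o,d=ray(n,u,v); return (o+d*(z-o[2])/d[2])
def proj(n,P):
    p=optics.camera_params(n); f=192/np.tan(np.radians(p["vertical_fov"]/2))
    T=np.linalg.inv(np.array(p["cam_to_world"])); P=np.atleast_2d(P)
    c=(T[:3,:3]@P.T).T+T[:3,3]; s=c[:,:2]/c[:,2:]; s=s*(1+p["k1"]*(s**2).sum(1,keepdims=True))
    return s*f+[p["cx"],p["cy"]]
E
python3 - <<'E'
from h import *
def T(u,v,z): return at("top",165+(u+.5)/5.6-.5,145+(v+.5)/5.6-.5,z)[:2].round(1)
def S(u,v,z): return at("scene",195+(u+.5)/4.6-.5,170+(v+.5)/4.6-.5,z)[:2].round(1)
ang=lambda a,b: np.degrees(np.arctan2(*(b-a)[::-1])).round(1)
pl=[T(*c,136) for c in [(430,175),(512,405),(452,430),(365,195)]]
print("plate top",pl,np.mean(pl,0),ang(pl[1],pl[2]),ang(pl[1],pl[0]))
ps=[S(*c,136) for c in [(310,28),(377,30),(374,182),(300,180)]]
print("plate scene",ps,np.mean(ps,0))
b=[T(*c,12) for c in [(268,262),(620,138),(708,370),(350,495)]]
print("base",b,ang(b[1],b[0]),ang(b[2],b[3]),ang(b[3],b[0]))
for z in (84,): 
    bl=[T(*c,z) for c in [(492,232),(612,190),(655,300),(533,355)]]
    print("blank",bl,np.mean(bl,0),ang(bl[1],bl[0]),ang(bl[2],bl[3]))
    bs=[S(*c,z) for c in [(125,130),(258,128),(258,213),(118,208)]]
    print("blank sc",bs,np.mean(bs,0),ang(bs[0],bs[1]),ang(bs[3],bs[2]))
print("crosses",T(604,217,84),T(630,278,84),S(138,142,84),S(132,182,84))
print("jig stop corners z75",T(287,292,75),T(342,443,75),"S",S(484,130,75),S(490,222,75))
optics.capture("top")
for n in ("top","scene"):
    if n=="scene": optics.capture(n)
    M=np.array(optics.camera_params(n)["cam_to_world"])
    for t in ["glue_a","tape","offcut","seat","mouth","guide","blank_center"]:
        for d in models.pinpoint(n,t)[:3]: print(n,t,round(d["conf"],2),(M@np.r_[d["point"],1])[:3].round(0))
E
```

```text
plate top [array([665.5,  50.7]), array([513.6,  -8. ]), array([496.1,  30.4]), array([650.6,  93.2])] [581.45   41.575] 114.5 21.1
plate scene [array([515. ,  -8.9]), array([499.7,  32.9]), array([654.1,  93.7]), array([669.7,  52.9])] [584.625  42.65 ]
base [array([627.8, 169. ]), array([727.9, -82.9]), array([ 558.8, -148.7]), array([462.3, 102.9])] 111.7 111.0 21.8
blank [array([639.3,   8.4]), array([671.5, -73.5]), array([ 595.3, -104.2]), array([554.8, -21.9])] [615.225 -47.8  ] 111.5 116.2
blank sc [array([ 604. , -103.9]), array([566.8, -23.9]), array([649. ,  14.6]), array([679.6, -68. ])] [624.85 -45.3 ] 114.9 110.3
crosses [652.2 -68.3] [610.1 -86.9] [612.5 -89.6] [652.3 -72.7]
jig stop corners z75 [594.8 147.9] [492.1 105.6] S [497.4 110.1] [588.9 146.4]
top glue_a 0.77 [666. 205.   2.]
top glue_a 0.59 [622. 278.   2.]
top tape 0.71 [440.  14.   0.]
top offcut 0.66 [759.  11.  -2.]
top seat 0.94 [567.  80.  71.]
top mouth 0.91 [597.   7.  65.]
top mouth 0.29 [568.  79.  71.]
top guide 0.8 [592.  24. 127.]
top blank_center 0.76 [ 402. -233.    6.]
top blank_center 0.75 [ 615. -290.   10.]
top blank_center 0.6 [621. -45.  77.]
scene glue_a 0.97 [663. 205.  -3.]
scene glue_a 0.65 [437.  16.  -3.]
scene glue_a 0.63 [620. -49.  74.]
scene tape 0.58 [439.  17.  -1.]
scene offcut 0.79 [761.   9.  -2.]
scene seat 0.75 [571.  72.  70.]
scene seat 0.53 [441. 486.  -4.]
scene mouth 0.93 [601.   0.  63.]
scene guide 0.58 [589.  23. 124.]
scene blank_center 0.86 [ 618. -291.    6.]
scene blank_center 0.84 [617. -48.  76.]
scene blank_center 0.77 [ 405. -232.    4.]
```

```bash
cat > ov.py <<'E'
import sys
from h import *
def draw(sx,sy,yaw,bx,by,byaw,tag,shots=("pics/top0.png","pics/scene0.png"),bz=84):
    yaw=np.radians(yaw);byaw=np.radians(byaw)
    def W(pts,x=sx,y=sy,a=yaw):
        pts=np.array(pts,float); c,s=np.cos(a),np.sin(a)
        return np.c_[x+c*pts[:,0]-s*pts[:,1],y+s*pts[:,0]+c*pts[:,1],pts[:,2]]
    polys=[(W([(-58.5,-84,136),(-13.5,-84,136),(-13.5,84,136),(-58.5,84,136)]),(0,0,255)),
     (W([(-13,-43,75),(45,-43,75),(45,43,75),(-13,43,75)]),(0,255,0)),
     (W([(-76.5,-54,63),(-76.5,54,63)]),(255,0,255)),
     (W([(-45,-40,bz),(45,-40,bz),(45,40,bz),(-45,40,bz)],bx,by,byaw),(255,255,0))]
    out=[]
    for n,f,(x0,y0,w,h) in (("top",shots[0],(200,165,100,70)),("scene",shots[1],(210,165,100,90))):
        k=8; im=cv2.resize(cv2.imread(f)[y0:y0+h,x0:x0+w],None,fx=k,fy=k,interpolation=cv2.INTER_CUBIC)
        im=cv2.convertScaleAbs(im,alpha=1.4)
        for P,c in polys:
            q=((proj(n,P)-[x0,y0]+.5)*k-.5)
            cv2.polylines(im,[np.round(q).astype(int)],True,c,1)
        im=im[:600]; cv2.imwrite(f"pics/{n}_{tag}.png",im)
if __name__=="__main__": draw(*map(float,sys.argv[1:7]),sys.argv[7])
E
python3 ov.py 569 76.5 111.8 620 -47 112.5 a
```

```text
(no output)
```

View pics/top_a.png

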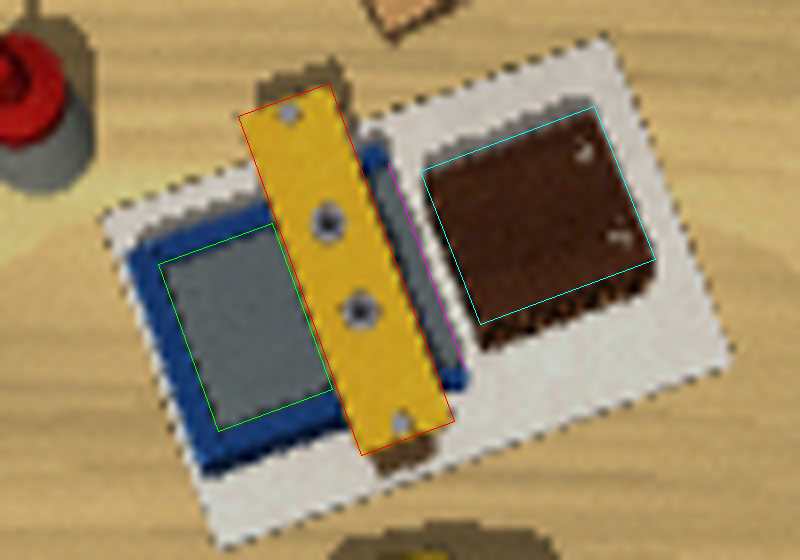

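View pics/scene_a.png

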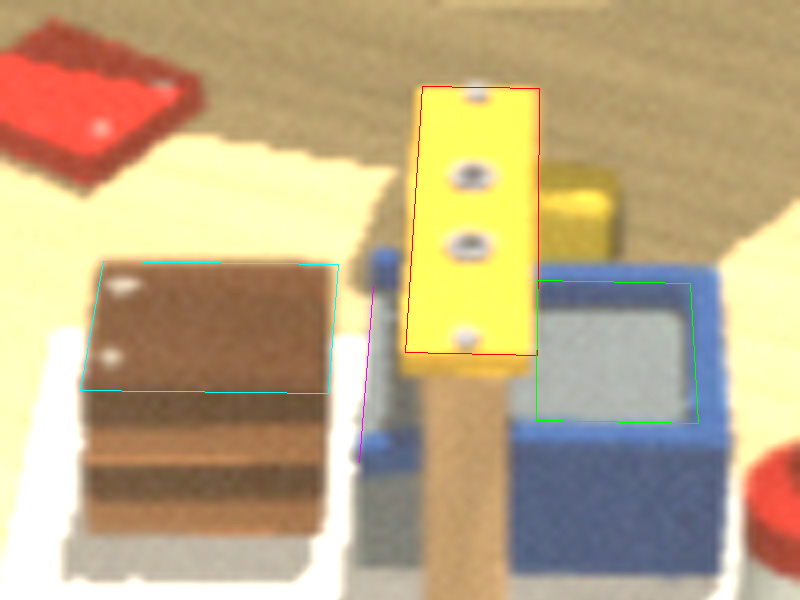

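Fit is good (seat ≈ (569, 76.5), yaw 111.8°; blank ≈ (620,-47), yaw 112.5°). The dark block carries two white crosses: top crop (585,150) and (620,235). The rows cannot tilt the tool, so this is the plan:
1. Grip the blank's sides above the fences near its rear and slide it in.
2. Push it from behind, up to the guide plate.
3. Regrip its sides ahead of the plate and draw it home.

```bash
cat > plan.py <<'E'
# plan.py x y z yawdeg : print rows (tool axes) from the measured pose
import sys
from h import *
SX,SY,YA=569,76.5,np.radians(111.8)
def toseat(p): 
    d=np.array(p[:2])-[SX,SY]; return np.array([np.cos(YA)*d[0]+np.sin(YA)*d[1],-np.sin(YA)*d[0]+np.cos(YA)*d[1]])
def toworld(a,b): return SX+np.cos(YA)*a-np.sin(YA)*b, SY+np.sin(YA)*a+np.cos(YA)*b
def plan(x,y,z,yaw,step=40,n=None):
    o=r.get_obs(); p=np.array(o["position"]); w=o["orientation"][2]
    print("pos",p.round(1),"yaw",np.degrees(w).round(1),"seat",toseat(p).round(1),"F",o["wrist_force"].round(1),"W",round(o["gripper_width"],1),"t",round(o["time_s"],2))
    t=np.array([x,y,z]); dy=(np.radians(yaw)-w+np.pi)%(2*np.pi)-np.pi
    N=n or int(max(np.ceil(np.linalg.norm(t-p)/step),np.ceil(abs(np.degrees(dy))/7)))
    for i in range(N):
        a=w+dy*i/N; d=(t-p)/N
        print([round(np.cos(a)*d[0]+np.sin(a)*d[1],1),round(np.sin(a)*d[0]-np.cos(a)*d[1],1),round(-d[2],1),round(-np.degrees(dy)/N,2)])
if __name__=="__main__":
    a=sys.argv[1:]
    if a[0]=="s": # seat coords x y z yawoffset
        X,Y=toworld(float(a[1]),float(a[2])); plan(X,Y,float(a[3]),111.8+float(a[4]),*[float(v) for v in a[5:6]])
    else: plan(*map(float,a[:4]))
E
python3 plan.py 630.4 -73 220 112.2
```

```text
pos [ 156.5 -579.2  189.1] yaw 15.1 seat [-455.6  626.5] F [-0.2 -0.   0.7] W 93.1 t 1.3
[np.float64(32.8), np.float64(-20.3), np.float64(-1.7), np.float64(-5.39)]
[np.float64(34.5), np.float64(-17.1), np.float64(-1.7), np.float64(-5.39)]
[np.float64(36.0), np.float64(-13.8), np.float64(-1.7), np.float64(-5.39)]
[np.float64(37.1), np.float64(-10.4), np.float64(-1.7), np.float64(-5.39)]
[np.float64(37.9), np.float64(-6.8), np.float64(-1.7), np.float64(-5.39)]
[np.float64(38.4), np.float64(-3.2), np.float64(-1.7), np.float64(-5.39)]
[np.float64(38.5), np.float64(0.4), np.float64(-1.7), np.float64(-5.39)]
[np.float64(38.3), np.float64(4.0), np.float64(-1.7), np.float64(-5.39)]
[np.float64(37.8), np.float64(7.6), np.float64(-1.7), np.float64(-5.39)]
[np.float64(36.9), np.float64(11.1), np.float64(-1.7), np.float64(-5.39)]
[np.float64(35.7), np.float64(14.5), np.float64(-1.7), np.float64(-5.39)]
[np.float64(34.2), np.float64(17.8), np.float64(-1.7), np.float64(-5.39)]
[np.float64(32.3), np.float64(21.0), np.float64(-1.7), np.float64(-5.39)]
[np.float64(30.2), np.float64(23.9), np.float64(-1.7), np.float64(-5.39)]
[np.float64(27.8), np.float64(26.6), np.float64(-1.7), np.float64(-5.39)]
[np.float64(25.2), np.float64(29.1), np.float64(-1.7), np.float64(-5.39)]
[np.float64(22.4), np.float64(31.4), np.float64(-1.7), np.float64(-5.39)]
[np.float64(19.3), np.float64(33.3), np.float64(-1.7), np.float64(-5.39)]
```

play_rows --rows '[[[33,-20,-5,-5.4,0],[34,-17,-5,-5.4,0],[36,-14,-5,-5.4,0],[37,-10,-5,-5.4,0],[38,-7,-5,-5.4,0]]]'

```text
time_s: 1.72
position: [285.4, -438.0, 211.8]
orientation: [-3.138, 0.001, 0.74]
wrist_force: [0.7, -0.4, 0.3]
gripper_width: 93.0
```

```bash
python3 plan.py 630.4 -73 220 112.2|sed 's/np.float64//g'
```

```text
pos [ 285.4 -438.   211.8] yaw 42.4 seat [-372.4  454.4] F [ 0.7 -0.4  0.3] W 93.0 t 1.72
[(38.5), (-2.8), (-0.6), (-5.37)]
[(38.6), (0.8), (-0.6), (-5.37)]
[(38.4), (4.4), (-0.6), (-5.37)]
[(37.8), (8.0), (-0.6), (-5.37)]
[(36.9), (11.5), (-0.6), (-5.37)]
[(35.7), (14.9), (-0.6), (-5.37)]
[(34.1), (18.1), (-0.6), (-5.37)]
[(32.3), (21.2), (-0.6), (-5.37)]
[(30.1), (24.2), (-0.6), (-5.37)]
[(27.7), (26.9), (-0.6), (-5.37)]
[(25.1), (29.4), (-0.6), (-5.37)]
[(22.2), (31.6), (-0.6), (-5.37)]
[(19.2), (33.5), (-0.6), (-5.37)]
```

Tracks well.

play_rows --rows '[[[38,-3,-1,-5.4,0],[38,1,-1,-5.4,0],[38,4,-1,-5.4,0],[38,8,-1,-5.4,0],[37,12,-1,-5.4,0]]]'

```text
time_s: 2.13
position: [421.2, -290.2, 219.4]
orientation: [3.141, 0.001, 1.234]
wrist_force: [0.5, -0.0, -0.1]
gripper_width: 92.9
```

play_rows --rows '[[[36,15,-1,-5.4,0],[34,18,-1,-5.4,0],[32,21,-1,-5.4,0],[30,24,0,-5.4,0],[28,27,0,-5.4,0]]]'

```text
time_s: 2.55
position: [554.2, -136.4, 224.3]
orientation: [3.138, 0.005, 1.73]
wrist_force: [0.7, -0.2, -0.5]
gripper_width: 93.1
```

```bash
python3 plan.py 630.4 -73 220 112.2|sed 's/np.float64//g'
```

```text
pos [ 554.2 -136.4  224.3] yaw 99.1 seat [-192.2   92.8] F [ 0.7 -0.2 -0.5] W 93.1 t 2.55
[(16.8), (28.4), (1.4), (-4.37)]
[(14.6), (29.6), (1.4), (-4.37)]
[(12.3), (30.7), (1.4), (-4.37)]
```

play_rows --rows '[[[17,28,1,-4.4,0],[15,30,2,-4.4,0],[12,31,2,-4.4,0],[0,0,0,0,0],[0,0,0,0,0]]]'

```text
time_s: 2.97
position: [637.2, -59.7, 218.0]
orientation: [3.138, 0.004, 1.987]
wrist_force: [0.4, -0.4, -0.1]
gripper_width: 93.2
```

```bash
python3 plan.py 630.4 -73 120 112.2|sed 's/np.float64//g'; python3 -c "
from h import *
for n in('top','scene'):
    im=optics.capture(n);cv2.imwrite(f'pics/{n}1.png',im)
a=cv2.imread('pics/scene1.png')[140:260,190:340];cv2.imwrite('pics/s1c.png',cv2.resize(a,None,fx=5,fy=5,interpolation=2))"
```

```text
pos [637.2 -59.7 218. ] yaw 113.9 seat [-151.8  -12.8] F [ 0.4 -0.4 -0.1] W 93.2 t 2.97
[(-3.1), (-3.9), (32.7), (0.55)]
[(-3.2), (-3.9), (32.7), (0.55)]
[(-3.2), (-3.8), (32.7), (0.55)]
```

View pics/s1c.png

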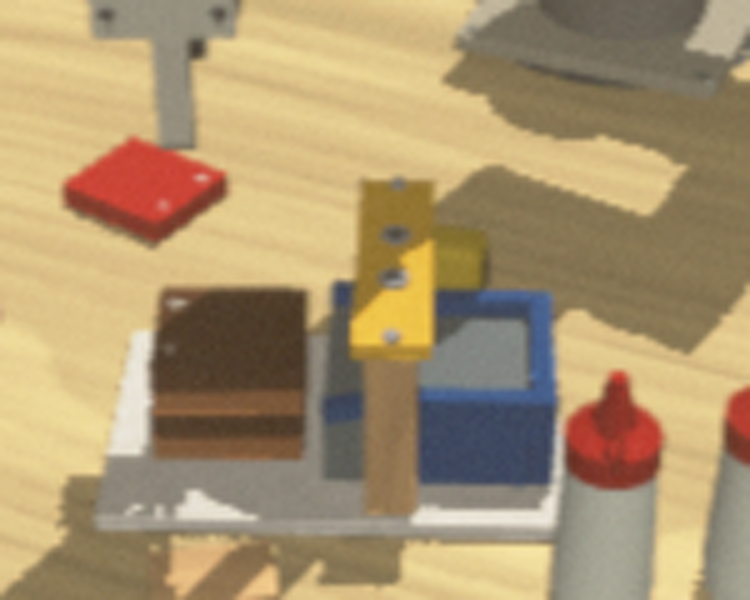

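The scene view from this pose shows the gripper beside and above the stack (the fingers at crop (175,130) project high), with nothing touched. Next I descend over the blank.

play_rows --rows '[[[-3,-4,32,0.6,0],[-3,-4,32,0.6,0],[-3,-3,24,0.5,0],[0,0,5,0,0],[0,0,0,0,0]]]'

```text
time_s: 3.48
position: [629.5, -79.9, 127.9]
orientation: [3.131, 0.009, 1.944]
wrist_force: [0.6, -0.2, 0.4]
gripper_width: 92.8
```

```bash
python3 plan.py 630.4 -73 86 112.2|sed 's/np.float64//g'; python3 -c "
from h import *
for n in('top','scene'):
    im=optics.capture(n);cv2.imwrite(f'pics/{n}2.png',im)
a=cv2.imread('pics/scene2.png')[140:260,190:340];b=cv2.imread('pics/top2.png')[145:250,180:310];cv2.imwrite('pics/s2c.png',cv2.resize(a,None,fx=5,fy=5,interpolation=2));cv2.imwrite('pics/t2c.png',cv2.resize(b,None,fx=5,fy=5,interpolation=2))"
```

```text
pos [629.5 -79.9 127.9] yaw 111.4 seat [-167.7    1.9] F [ 0.6 -0.2  0.4] W 92.8 t 3.48
[(3.1), (1.7), (21.0), (-0.41)]
[(3.0), (1.7), (21.0), (-0.41)]
```

View pics/s2c.png

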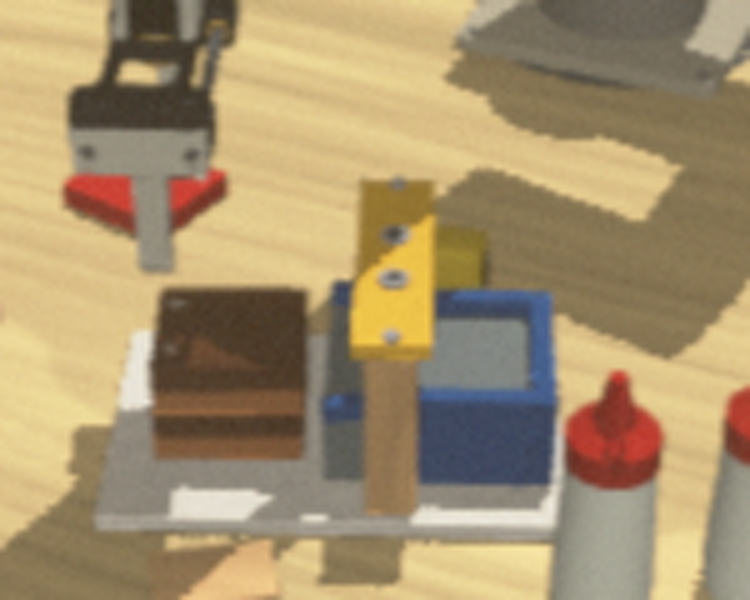

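View pics/t2c.png

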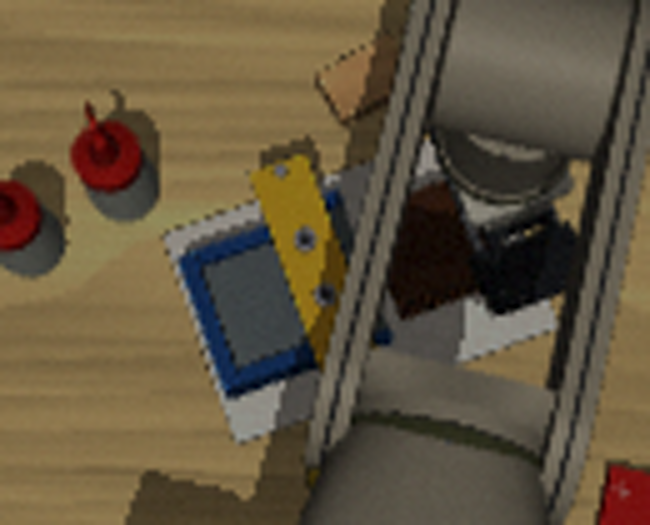

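```bash
python3 -c "
from h import *
o=r.get_obs();p=o['position'];a=o['orientation'][2]
v=np.array([-np.sin(a),np.cos(a),0])
for s in(-64,-46,0,46,64):
    P=p+v*s+[0,0,-8]; print(s,P.round(0),((proj('scene',P)-[190,140])*5).round(0),((proj('top',P)-[180,145])*5).round(0))
"
```

```text
-64 [690. -56. 122.] [[156. 337.]] [[450. 131.]]
-46 [673. -63. 122.] [[160. 318.]] [[459. 153.]]
0 [631. -80. 122.] [[170. 271.]] [[480. 209.]]
46 [588. -97. 122.] [[179. 227.]] [[502. 266.]]
64 [ 571. -103.  122.] [[182. 211.]] [[510. 289.]]
```

```bash
python3 -c "
from h import *
o=r.get_obs();p=o['position'];a=o['orientation'][2];print(p,o['orientation'])
for n,bx in(('scene',(150,60,190,150)),('top',(200,110,160,130))):
    im=cv2.imread(f'pics/{n}2.png');x0,y0,w,h=bx
    b=cv2.resize(cv2.convertScaleAbs(im[y0:y0+h,x0:x0+w],alpha=1.3),None,fx=4,fy=4,interpolation=2)
    u=np.array([np.cos(a),np.sin(a),0]);v=np.array([-np.sin(a),np.cos(a),0]);z=np.array([0,0,1.])
    def L(pts,c,cl=True):
        q=(proj(n,np.array(pts))-[x0,y0]+.5)*4;cv2.polylines(b,[q.astype(int)],cl,c,1)
    for s in(1,-1):
        L([p+s*64*v-8*z+7.5*u,p+s*64*v-8*z-7.5*u,p+s*64*v+60*z-7.5*u,p+s*64*v+60*z+7.5*u],(0,0,255) if s==1 else (0,255,0))
    L([p+76*z+37*u+94*v,p+76*z-37*u+94*v,p+76*z-37*u-94*v,p+76*z+37*u-94*v],(255,0,255))
    L([p,p+200*z],(255,255,0))
    cv2.imwrite(f'pics/{n}2o.png',b)
"
```

```text
[630.60242714 -79.7526878  129.71217509] [3.12940869 0.01039611 1.94464328]
```

View pics/scene2o.png

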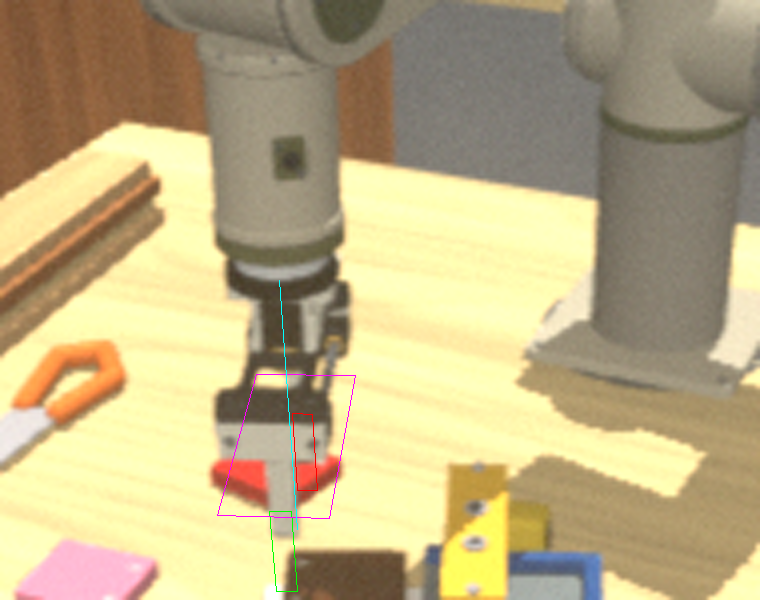

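View pics/top2o.png

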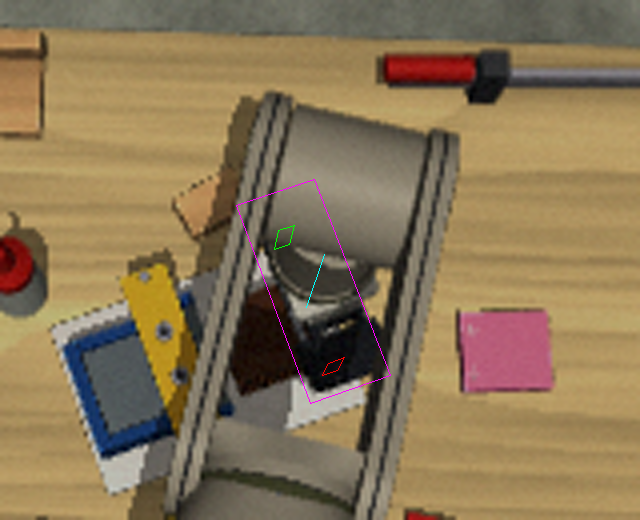

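```bash
python3 -c "
from h import *
p=np.array([156.4,-579,189.]);a=.264
n='scene';x0,y0,w,h=120,0,100,110
im=cv2.imread('pics/scene0.png')
b=cv2.resize(cv2.convertScaleAbs(im[y0:y0+h,x0:x0+w],alpha=1.3),None,fx=5.4,fy=5.4,interpolation=2)
u=np.array([np.cos(a),np.sin(a),0]);v=np.array([-np.sin(a),np.cos(a),0]);z=np.array([0,0,1.])
def L(pts,c,cl=True):
    q=(proj(n,np.array(pts))-[x0,y0]+.5)*5.4;cv2.polylines(b,[q.astype(int)],cl,c,1)
for s in(1,-1):
    L([p+s*64*v-8*z+7.5*u,p+s*64*v-8*z-7.5*u,p+s*64*v+60*z-7.5*u,p+s*64*v+60*z+7.5*u],(0,0,255) if s==1 else (0,255,0))
    L([p+s*46*v-8*z+7.5*u,p+s*46*v-8*z-7.5*u],(255,255,255))
L([p+76*z+37*u+94*v,p+76*z-37*u+94*v,p+76*z-37*u-94*v,p+76*z+37*u-94*v],(255,0,255))
L([p,p+200*z],(255,255,0))
cv2.imwrite('pics/s0g.png',b)
"
```

```text
(no output)
```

View pics/s0g.png

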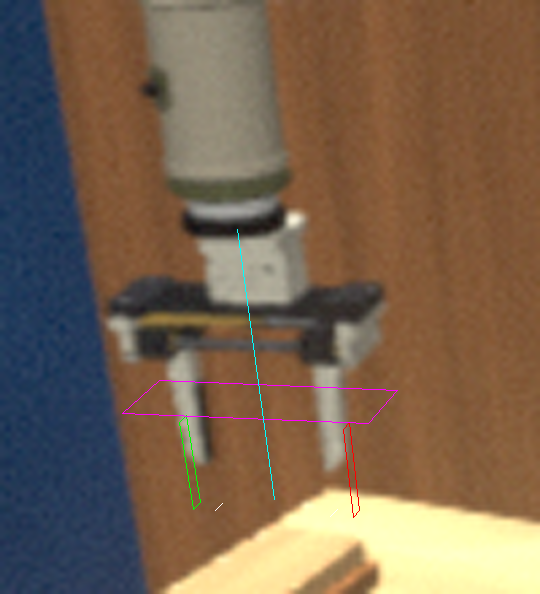

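```bash
python3 -c "
from h import *
p=np.array([156.4,-579,189.]);a=.264
n='top';x0,y0,w,h=400,280,112,90
im=cv2.imread('pics/top0.png')
b=cv2.resize(cv2.convertScaleAbs(im[y0:y0+h,x0:x0+w],alpha=1.8),None,fx=6,fy=6,interpolation=2)
u=np.array([np.cos(a),np.sin(a),0]);v=np.array([-np.sin(a),np.cos(a),0]);z=np.array([0,0,1.])
def L(pts,c,cl=True):
    q=(proj(n,np.array(pts))-[x0,y0]+.5)*6;cv2.polylines(b,[q.astype(int)],cl,c,1)
for s in(1,-1):
    L([p+s*64*v-8*z+7.5*u,p+s*64*v-8*z-7.5*u,p+s*64*v+60*z-7.5*u,p+s*64*v+60*z+7.5*u],(0,0,255) if s==1 else (0,255,0))
L([p+76*z+37*u+94*v,p+76*z-37*u+94*v,p+76*z-37*u-94*v,p+76*z+37*u-94*v],(255,0,255))
L([p,p+200*z],(255,255,0))
cv2.imwrite('pics/t0g.png',b)
for n in('scene','top'): print(n,proj(n,np.array([0,0,0.])))
# tip heights if xy as reported
for nm,(px,py),s in(('L',(120+200/5.4,465/5.4),-55),('R',(120+330/5.4,468/5.4),55)):
    o,d=ray('scene',px,py); T=p+s*v
    t=np.linalg.lstsq(np.c_[d[:2]],(T-o)[:2],rcond=None)[0][0]; print(nm,o+t*d,T)
"
```

```text
scene [[313.89349852 142.35814655]]
top [[249.54864732 357.37298334]]
L [ 170.34500847 -631.58829229  211.70662758] [ 170.75192247 -632.09446602  189.        ]
R [ 145.28397797 -530.44584194  214.98762339] [ 142.04807753 -525.90553398  189.        ]
```

View pics/t0g.png

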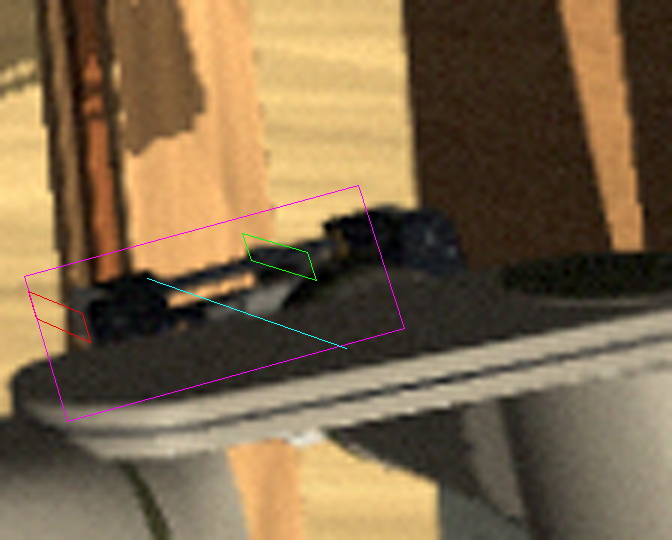

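```bash
python3 -c "
import cv2
a=cv2.imread('pics/scene0.png')[0:170,250:370];cv2.imwrite('pics/s0b.png',cv2.resize(a,None,fx=3.5,fy=3.5))"
```

```text
(no output)
```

View pics/s0b.png

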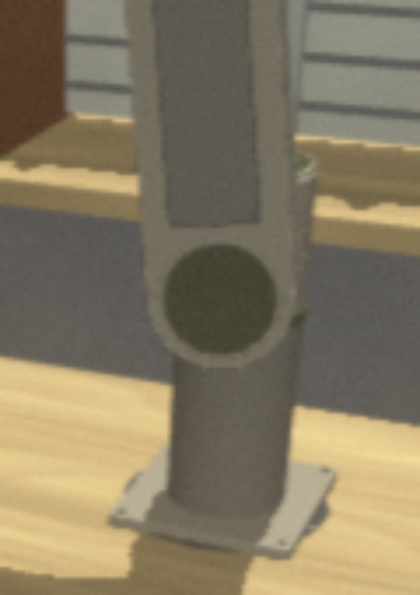

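The drawn fingers look higher in the scene view than the reported pose implies: the near tip is at crop (283,535) against a predicted (285,590). The robot base projects correctly. I go down in steps and compare again against the blank.

play_rows --rows '[[[3,2,14,-0.4,0],[3,2,12,-0.4,0],[0,0,7,0,0],[0,0,2,0,0],[0,0,0,0,0]]]'

```text
time_s: 4.0
position: [637.0, -72.7, 98.3]
orientation: [3.121, 0.016, 1.96]
wrist_force: [-0.4, 0.5, 0.2]
gripper_width: 93.0
```

```bash
cat > look.py <<'E'
import sys
from h import *
tag=sys.argv[1]
o=r.get_obs();p=o['position'];a=o['orientation'][2]
im=optics.capture('scene');cv2.imwrite(f'pics/scene{tag}.png',im)
x0,y0,w,h=[int(t) for t in sys.argv[2:6]] if len(sys.argv)>5 else (190,120,130,110)
k=6
b=cv2.resize(cv2.convertScaleAbs(im[y0:y0+h,x0:x0+w],alpha=1.3),None,fx=k,fy=k,interpolation=2)
u=np.array([np.cos(a),np.sin(a),0]);v=np.array([-np.sin(a),np.cos(a),0]);z=np.array([0,0,1.])
W=o['gripper_width']/2
def L(pts,c):
    q=(proj('scene',np.array(pts))-[x0,y0]+.5)*k;cv2.polylines(b,[q.astype(int)],True,c,1)
for s,c in((1,(0,0,255)),(-1,(0,255,0))):
    for t in (W,W+17.5): L([p+s*t*v-8*z+7.5*u,p+s*t*v-8*z-7.5*u,p+s*t*v+30*z-7.5*u,p+s*t*v+30*z+7.5*u],c)
cv2.imwrite(f'pics/look{tag}.png',b[:600])
E
python3 look.py 3; python3 plan.py 630.4 -73 86 112.2|sed 's/np.float64//g'
```

```text
pos [637.  -72.7  98.4] yaw 112.3 seat [-163.8   -7.8] F [ 0.1  0.4 -0.3] W 92.8 t 4.05
[(2.2), (-6.2), (12.4), (0.11)]
```

View pics/look3.png

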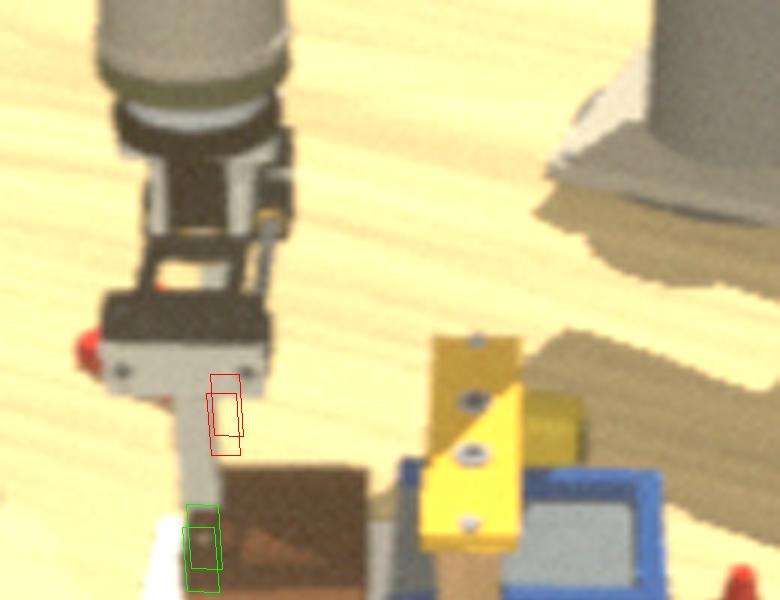

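```bash
python3 -c "
from h import *
p=np.array([637,-72.7,98.4]);a=1.96
u=np.array([np.cos(a),np.sin(a),0]);v=np.array([-np.sin(a),np.cos(a),0])
for px in (180,200,221):
  o,d=ray('scene',190+px/6-.5,120+513/6-.5)
  for s in (-64,-46):
    # intersect plane v=s
    t=(v@(p+s*v-o))/(v@d); P=o+t*d; print(px,s,P.round(1),'u',(u@(P-p)).round(1),'z-TCP',(P[2]-p[2]).round(1))
"
```

```text
180 -64 [699.3 -55.9 136.5] u -8.1 z-TCP 38.1
180 -46 [683.7 -65.4 123. ] u -11.0 z-TCP 24.6
200 -64 [695.8 -47.4 136.6] u 1.1 z-TCP 38.2
200 -46 [680.1 -56.7 123.1] u -1.5 z-TCP 24.7
221 -64 [692.1 -38.4 136.8] u 10.9 z-TCP 38.4
221 -46 [676.4 -47.5 123.3] u 8.4 z-TCP 24.9
```

play_rows --rows '[[[1,-3,0,0,0],[1,-2,6,0,0],[0,0,8,0,0],[0,0,4,0,0],[0,0,0,0,0]]]'

```text
time_s: 4.47
position: [632.4, -72.9, 79.9]
orientation: [3.119, 0.017, 1.96]
wrist_force: [-0.1, -0.5, 0.2]
gripper_width: 93.2
```

```bash
python3 look.py 4; python3 plan.py s -161.5 -1.5 60 0.5|sed 's/np.float64//g'
```

```text
pos [632.4 -72.9  80.2] yaw 112.3 seat [-162.3   -3.4] F [0.3 0.1 0.4] W 92.6 t 4.52
[(0.8), (-1.9), (20.2), (0.02)]
```

View pics/look4.png

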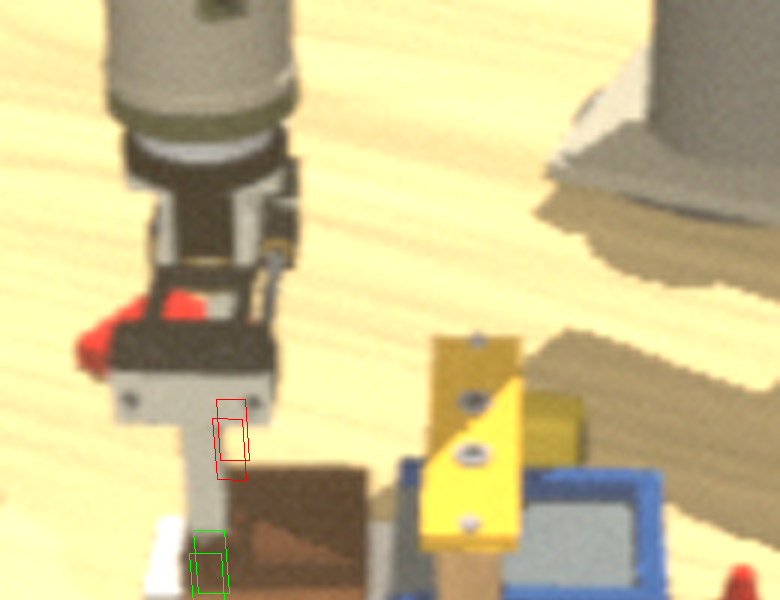

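play_rows --rows '[[[1,-1,4,0,0],[0,-1,4,0,0],[0,0,3,0,0],[0,0,1,0,0],[0,0,0,0,0]]]'

```text
time_s: 4.93
position: [630.5, -72.9, 67.0]
orientation: [3.119, 0.017, 1.96]
wrist_force: [-0.5, -0.1, -0.4]
gripper_width: 93.0
```

```bash
python3 look.py 5 190 140 130 100; python3 plan.py s -161.5 -1.5 60 0.5|sed 's/np.float64//g'
```

```text
pos [630.5 -72.9  67. ] yaw 112.3 seat [-161.6   -1.6] F [-0.4 -0.3  0.9] W 92.6 t 4.98
[(0.1), (-0.1), (7.0), (0.01)]
```

View pics/look5.png

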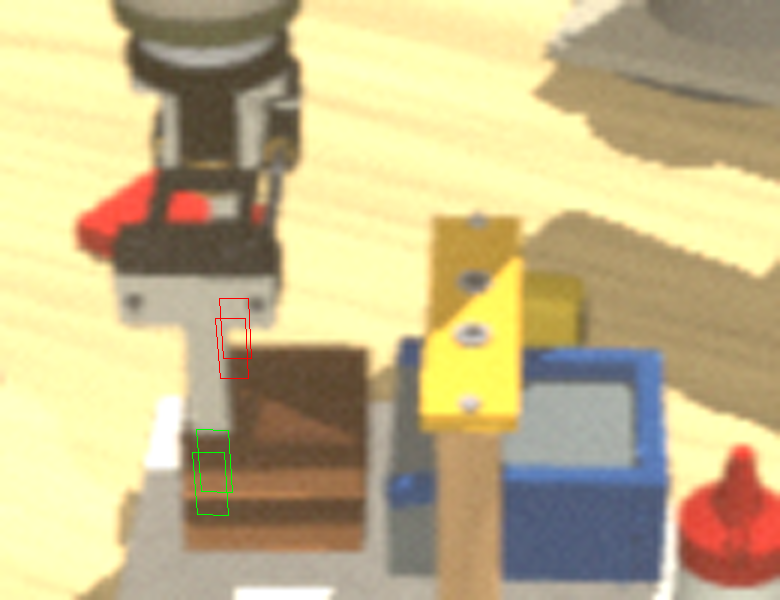

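play_rows --rows '[[[0,0,4,0,0],[0,0,4,0,0],[0,0,2,0,0],[0,0,0,0,0]]]'

```text
time_s: 5.32
position: [631.3, -73.1, 56.7]
orientation: [3.118, 0.018, 1.96]
wrist_force: [-0.3, 1.0, 0.1]
gripper_width: 93.0
```

```bash
python3 look.py 6 200 160 100 75; python3 plan.py s -161.5 -1.5 60 0.5|sed 's/np.float64//g'
```

```text
pos [631.3 -73.1  56.8] yaw 112.3 seat [-162.1   -2.3] F [-0.3 -0.  -0.7] W 93.1 t 5.37
[(0.6), (-0.8), (-3.2), (0.01)]
```

View pics/look6.png

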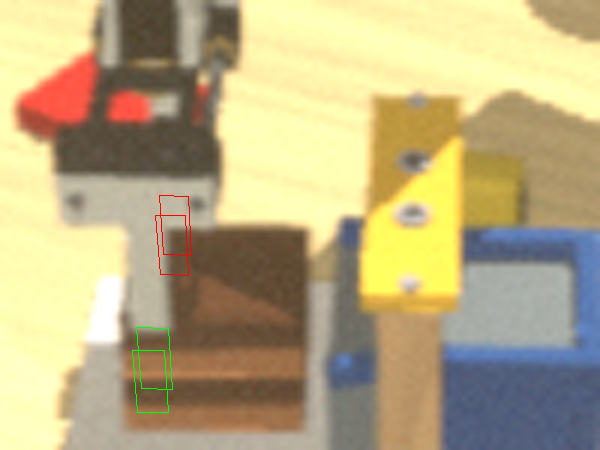

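```bash
python3 -c "
from h import *
p=np.array([631.3,-73.1,56.8]);a=1.96
u=np.array([np.cos(a),np.sin(a),0]);v=np.array([-np.sin(a),np.cos(a),0])
for py in (328,332):
  o,d=ray('scene',200+150/6-.5,160+py/6-.5)
  for s in (-64,-58,-52,-46):
    t=(v@(p+s*v-o))/(v@d); P=o+t*d; print(py,s,P.round(1),'u',(u@(P-p)).round(1),'z-TCP',(P[2]-p[2]).round(1))
"
```

```text
328 -64 [690.  -47.6 100.3] u 1.3 z-TCP 43.5
328 -58 [684.8 -50.7  95.6] u 0.5 z-TCP 38.8
328 -52 [679.6 -53.8  90.9] u -0.4 z-TCP 34.1
328 -46 [674.4 -56.8  86.2] u -1.3 z-TCP 29.4
332 -64 [690.1 -47.7  97.9] u 1.2 z-TCP 41.1
332 -58 [684.8 -50.8  93.2] u 0.3 z-TCP 36.4
332 -52 [679.6 -53.9  88.5] u -0.6 z-TCP 31.7
332 -46 [674.4 -57.   83.7] u -1.4 z-TCP 26.9
```

play_rows --rows '[[[0,0,0,0,60],[0,0,0,0,60],[0,0,0,0,60],[0,0,0,0,60],[0,0,0,0,60]]]' --newtons 3

```text
time_s: 5.78
position: [631.7, -73.2, 57.2]
orientation: [3.118, 0.018, 1.96]
wrist_force: [0.4, 0.9, -0.3]
gripper_width: 71.7
```

play_rows --rows '[[[0,0,2,0,60],[0,0,1.5,0,60],[0,0,0,0,60]]]'

```text
time_s: 6.03
position: [632.4, -73.4, 56.2]
orientation: [3.117, 0.019, 1.96]
wrist_force: [-0.2, 0.1, 1.1]
gripper_width: 71.2
```

```bash
python3 look.py 7 200 160 100 75; python3 plan.py s -161.5 -1.5 60 0.5|sed 's/np.float64//g'
```

```text
pos [632.7 -73.4  56.3] yaw 112.3 seat [-162.8   -3.4] F [ 1.2 -0.1 -0.7] W 71.2 t 6.08
[(1.4), (-1.9), (-3.7), (0.01)]
```

View pics/look7.png

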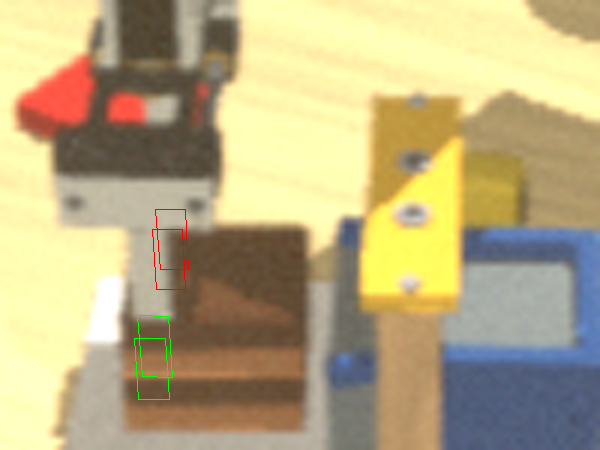

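play_rows --rows '[[[0,0,3,0,60],[0,0,3,0,60],[0,0,0,0,60]]]'

```text
time_s: 6.33
position: [635.4, -73.2, 57.0]
orientation: [3.111, 0.022, 1.96]
wrist_force: [-0.9, 0.5, -0.1]
gripper_width: 72.1
```

```bash
python3 -c "
from h import *
o=r.get_obs()
for k in ('q','effort','position','orientation','wrist_force','wrist_torque'): print(k,np.round(o[k],3))
im=optics.capture('top');cv2.imwrite('pics/top8.png',cv2.resize(im[60:320,130:400],None,fx=2.2,fy=2.2))
im=optics.capture('scene');cv2.imwrite('pics/scene8.png',im)
"
```

```text
q [-0.194  0.291  1.552 -0.002  1.262 -0.583]
effort [ 9.8000e-02 -6.2282e+01 -4.7174e+01  1.0300e-01  7.1000e-02  3.0000e-02]
position [635.351 -73.244  57.007]
orientation [3.111 0.022 1.96 ]
wrist_force [-0.856  0.533 -0.091]
wrist_torque [-0.06  -0.082 -0.007]
```

View pics/top8.png

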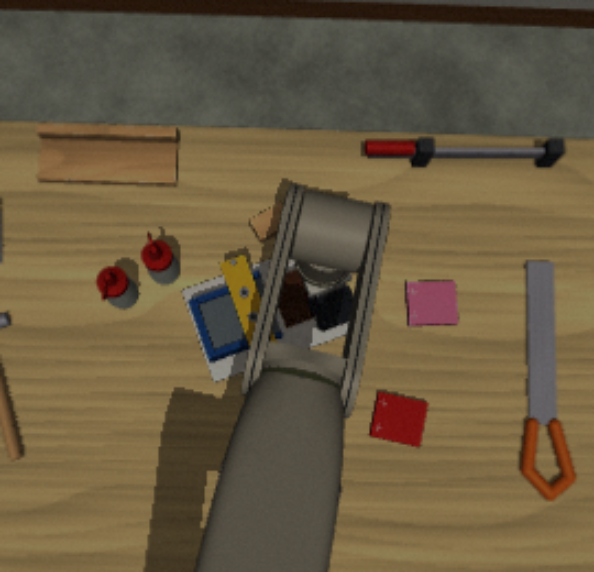

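View pics/scene8.png

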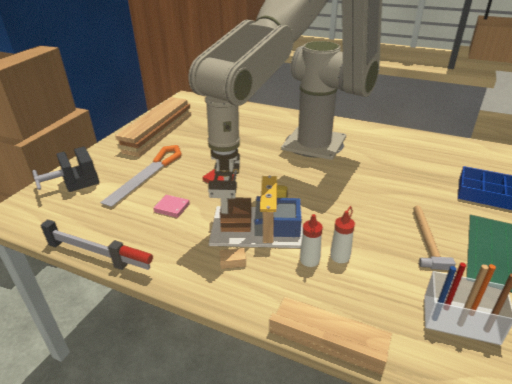

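```bash
python3 look.py 9 200 160 100 75; python3 -c "
import cv2
a=cv2.imread('pics/look7.png');b=cv2.imread('pics/look9.png')
cv2.imwrite('pics/cmp.png',cv2.hconcat([a[150:450,80:480],b[150:450,80:480]]))"
```

```text
(no output)
```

View pics/cmp.png

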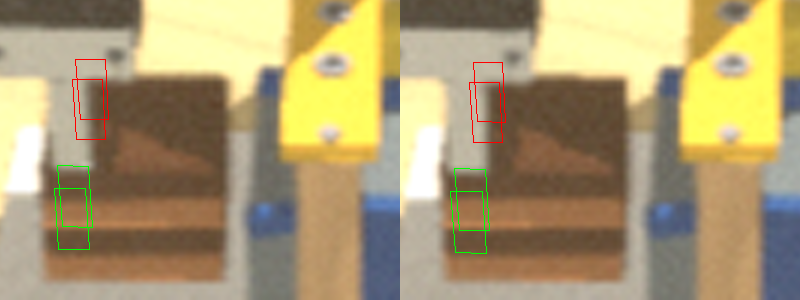

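play_rows --rows '[[[0,0,-3,0,60],[0,0,-3,0,60],[0,0,0,0,60]]]'

```text
time_s: 6.73
position: [634.1, -73.4, 60.7]
orientation: [3.114, 0.021, 1.96]
wrist_force: [-0.2, 0.0, 0.8]
gripper_width: 71.0
```

play_rows --rows '[[[0,0,3,0,60],[0,0,0,0,60]]]'

```text
time_s: 6.9
position: [633.8, -73.4, 56.8]
orientation: [3.114, 0.02, 1.96]
wrist_force: [-0.5, -0.5, -0.4]
gripper_width: 71.1
```

play_rows --rows '[[[0,0,3,0,60],[0,0,0,0,60]]]'

```text
time_s: 7.07
position: [635.0, -73.9, 56.4]
orientation: [3.113, 0.022, 1.96]
wrist_force: [0.2, -1.3, 0.6]
gripper_width: 71.4
```

play_rows --rows '[[[0,0,-2,0,0],[0,-1,0,0,0],[1,-1,0,0,0],[0,0,0,0,0]]]'

```text
time_s: 7.4
position: [632.2, -73.7, 57.7]
orientation: [3.113, 0.022, 1.96]
wrist_force: [0.3, -0.5, -0.2]
gripper_width: 91.0
```

play_rows --rows '[[[0,0,3,0,0],[0,0,3,0,0],[0,0,2,0,0],[0,0,0,0,0]]]'

```text
time_s: 7.73
position: [631.5, -73.5, 47.5]
orientation: [3.115, 0.02, 1.96]
wrist_force: [0.1, 0.6, -0.1]
gripper_width: 93.1
```

```bash
python3 look.py 10 200 160 100 75; python3 plan.py s -161.5 -1.5 60 0.5|sed 's/np.float64//g'
```

```text
pos [631.5 -73.6  47.7] yaw 112.3 seat [-162.5   -2.3] F [-0.9  0.6  0.1] W 93.2 t 7.78
[(1.0), (-0.8), (-12.3), (-0.01)]
```

View pics/look10.png

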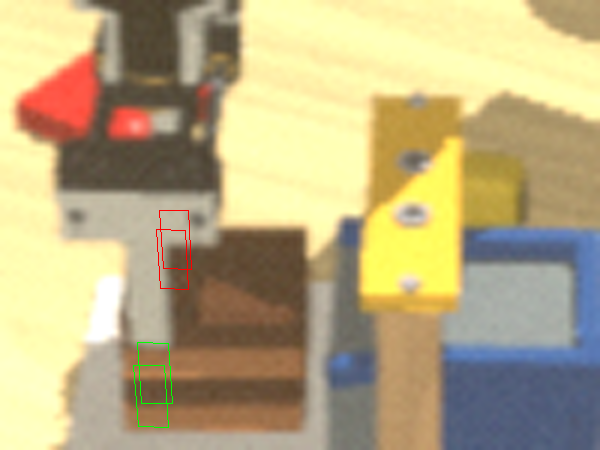

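Contact at TCP z≈56.7 with the jaws part-shut, and free descent with them open, puts the real fingertips at about TCP+27 mm. The wrist force reading hardly showed the contact. In the picture the near finger now ends at (148,345), beside the top blank. I use this tip height from here on and grip lightly.

play_rows --rows '[[[0,-1,-2,0,0],[0,0,-0.5,0,50],[0,0,0,0,50],[0,0,0,0,60],[0,0,0,0,60]]]' --newtons 5

```text
time_s: 8.2
position: [630.3, -73.9, 50.3]
orientation: [3.115, 0.02, 1.96]
wrist_force: [-0.6, -0.2, 0.5]
gripper_width: 79.8
```

```bash
python3 look.py 11 200 160 100 75; python3 plan.py s -161.5 -1.5 60 0.5|sed 's/np.float64//g'
```

```text
pos [630.3 -74.   50.3] yaw 112.3 seat [-162.5   -1.1] F [ 0.9 -0.3 -0.4] W 79.8 t 8.25
[(1.0), (0.4), (-9.7), (-0.01)]
```

View pics/look11.png

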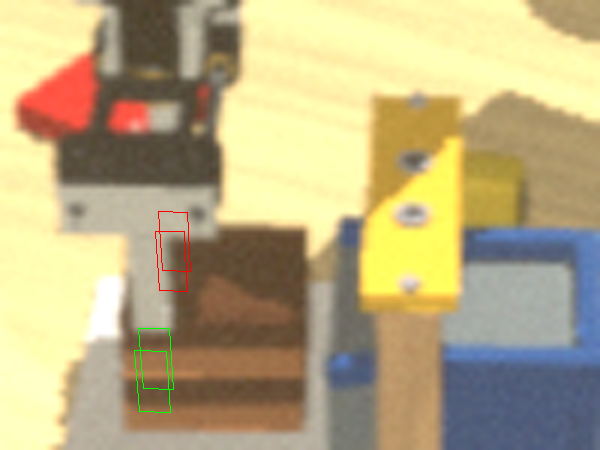

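play_rows --rows '[[[6,0,0,0,60],[10,0,0,0,60],[10,0,0,0,60],[8,0,0,0,60],[2,0,0,0,60]]]'

```text
time_s: 8.67
position: [616.1, -38.2, 50.3]
orientation: [3.114, 0.022, 1.959]
wrist_force: [0.2, -0.1, 0.7]
gripper_width: 79.8
```

```bash
python3 look.py 12 200 160 100 75; python3 plan.py s -74 0 50.5 0.3 10|sed 's/np.float64//g'
```

```text
pos [616.1 -38.1  50.2] yaw 112.3 seat [-123.9   -1.1] F [0.5 1.1 0.4] W 80.1 t 8.72
[(10.0), (-0.2), (-0.1), (0.03)]
[(10.0), (-0.2), (-0.1), (0.03)]
[(10.0), (-0.2), (-0.1), (0.03)]
[(10.0), (-0.2), (-0.1), (0.03)]
[(10.0), (-0.2), (-0.1), (0.03)]
```

View pics/look12.png

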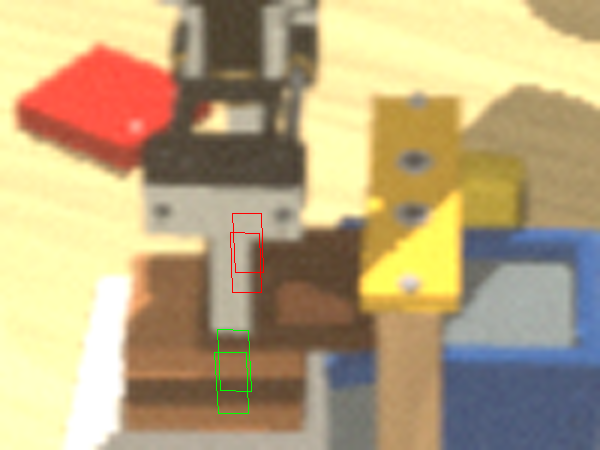

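The top blank slides with the gripper (its front is at (370,290) by the plate). The stack stays, with its left corner still at (128,430).

play_rows --rows '[[[10,0,0,0,60],[10,0,0,0,60],[10,-0.5,0,0,60],[10,-0.5,0,0,60],[5,0,0,0,60]]]'

```text
time_s: 9.13
position: [596.7, 6.9, 49.5]
orientation: [3.113, 0.022, 1.959]
wrist_force: [1.6, -0.2, 0.5]
gripper_width: 79.8
```

```bash
python3 look.py 13 200 160 100 75; python3 plan.py s -74 0 50.5 0.3 10|sed 's/np.float64//g'
```

```text
pos [596.5   7.6  49.4] yaw 112.3 seat [-74.2   0.1] F [-0.5  1.7  1.2] W 80.4 t 9.18
[(0.2), (0.1), (-1.1), (0.16)]
```

View pics/look13.png

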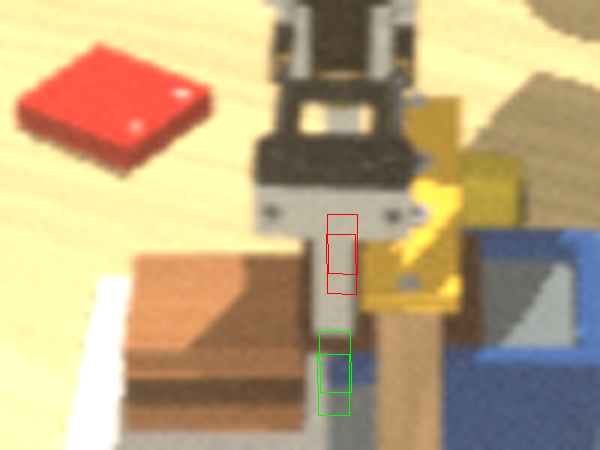

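play_rows --rows '[[[0,0,0,0,30],[0,0,0,0,0],[0,0,0,0,0],[0,0,-8,0,0],[0,0,-8,0,0]]]'

```text
time_s: 9.6
position: [593.8, 8.4, 63.8]
orientation: [3.117, 0.019, 1.96]
wrist_force: [-0.3, -0.5, 0.6]
gripper_width: 93.1
```

play_rows --rows '[[[-4,0,-4,0,150],[-10,0,0,0,255],[-11,0,0,0,255],[-7,0,0,0,255],[0,0,0,0,255]]]'

```text
time_s: 10.02
position: [609.8, -25.8, 73.3]
orientation: [3.112, 0.023, 1.96]
wrist_force: [-0.3, -0.1, 0.8]
gripper_width: 64.5
```

```bash
python3 look.py 14 200 160 100 75; python3 plan.py s -108 0 45 0 10|sed 's/np.float64//g'
```

```text
pos [609.5 -25.4  73.2] yaw 112.3 seat [-109.6    0.2] F [-0.1  0.2 -0.1] W 60.2 t 10.07
[(0.5), (0.1), (9.4), (0.16)]
[(0.5), (0.1), (9.4), (0.16)]
[(0.5), (0.1), (9.4), (0.16)]
```

View pics/look14.png

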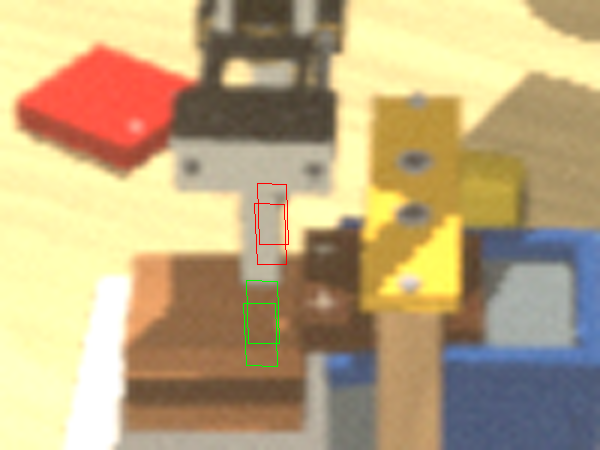

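The blank is released, with its front past the plate at (480,290) and its crosses at (322,248) and (322,300). I'll push with the fingers about 40 mm apart to keep it square.

play_rows --rows '[[[0,0,7,0,145],[0,0,8,0,145],[0,0,7,0,145],[0,0,4,0,145],[0,0,0,0,145]]]'

```text
time_s: 10.48
position: [609.1, -25.5, 42.5]
orientation: [3.115, 0.021, 1.959]
wrist_force: [-0.5, 0.4, 0.5]
gripper_width: 40.3
```

```bash
python3 plan.py s -72 0 45 0 10|sed 's/np.float64//g'
```

```text
pos [609.1 -25.5  42.5] yaw 112.2 seat [-109.6    0.7] F [-0.5  0.4  0.5] W 40.3 t 10.48
[(9.4), (0.2), (-0.6), (0.11)]
[(9.4), (0.2), (-0.6), (0.11)]
[(9.4), (0.2), (-0.6), (0.11)]
[(9.4), (0.2), (-0.6), (0.11)]
```

play_rows --rows '[[[4,0,-1,0,145],[8,0,-1,0,145],[9,0,0,0,145],[8,0,0,0,145],[5,0,0,0,145]]]'

```text
time_s: 10.9
position: [594.3, 8.9, 43.1]
orientation: [3.116, 0.02, 1.958]
wrist_force: [0.6, -0.4, -0.2]
gripper_width: 39.9
```

```bash
python3 look.py 15 200 160 100 75; python3 plan.py s -72 0 45 0 10|sed 's/np.float64//g'
```

```text
pos [594.1   9.7  43.1] yaw 112.2 seat [-71.3   1.4] F [-0.5  0.9 -0.2] W 40.0 t 10.95
[(-0.7), (1.4), (-1.9), (0.44)]
```

View pics/look15.png

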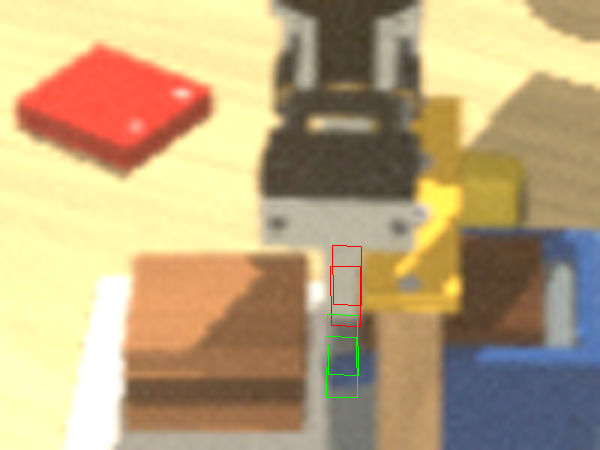

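Stack unmoved; the blank's front is at (545,290) and the pocket end at about (578,290), so it is about 16 mm short. Next I back off, rise, cross the plate and regrip ahead of it.

play_rows --rows '[[[-6,0,0,0,145],[-2,0,-15,0,0],[0,0,-25,0,0],[0,0,-28,0,0],[0,0,-15,0,0]]]'

```text
time_s: 11.37
position: [590.9, 3.5, 124.1]
orientation: [3.124, 0.016, 1.962]
wrist_force: [1.0, -0.9, -0.1]
gripper_width: 62.2
```

```bash
python3 plan.py s 12 0 128 0 20|sed 's/np.float64//g'
```

```text
pos [590.9   3.5 124.1] yaw 112.4 seat [-75.9   6.8] F [ 1.  -0.9 -0.1] W 62.2 t 11.37
[(17.6), (1.6), (-0.8), (0.13)]
[(17.6), (1.5), (-0.8), (0.13)]
[(17.6), (1.5), (-0.8), (0.13)]
[(17.6), (1.4), (-0.8), (0.13)]
[(17.6), (1.4), (-0.8), (0.13)]
```

play_rows --rows '[[[10,1,-5,0.1,0],[20,1.5,-3,0.1,0],[22,1.5,0,0.1,0],[20,1.5,0,0.1,0],[10,1,0,0.1,0]]]'

```text
time_s: 11.78
position: [569.3, 82.3, 136.8]
orientation: [3.114, 0.02, 1.947]
wrist_force: [-0.2, 0.2, -0.4]
gripper_width: 91.8
```

play_rows --rows '[[[0,0,0,0,0],[0,0,0,0,0]]]'

```text
time_s: 11.95
position: [568.2, 84.6, 135.9]
orientation: [3.115, 0.02, 1.95]
wrist_force: [-0.2, 0.1, 0.7]
gripper_width: 92.9
```

```bash
python3 look.py 16 200 140 100 100; python3 plan.py s 11 0 80 0 20|sed 's/np.float64//g'
```

```text
pos [568.2  84.4 135.8] yaw 111.7 seat [ 7.6 -2.2] F [ 0.1 -0.4 -0.2] W 92.6 t 12.0
[(1.1), (-0.7), (18.6), (-0.02)]
[(1.1), (-0.7), (18.6), (-0.02)]
[(1.1), (-0.7), (18.6), (-0.02)]
```

View pics/look16.png

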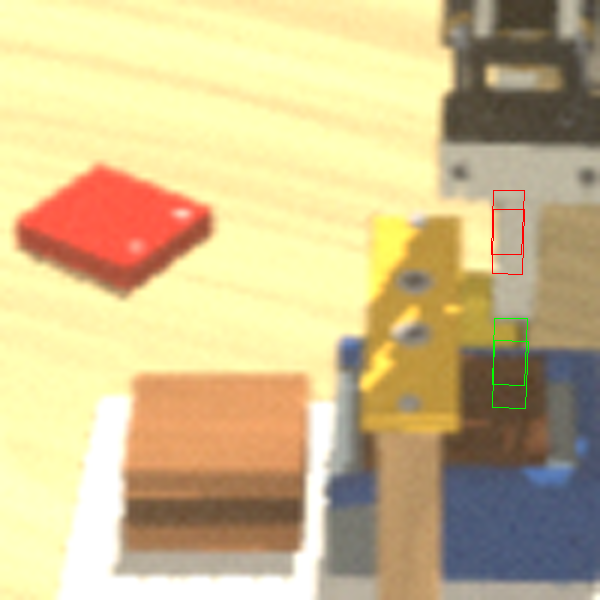

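play_rows --rows '[[[0,-1,12,0,0],[0,-1,20,0,0],[0,0,18,0,0],[0,0,8,0,0],[0,0,0,0,0]]]'

```text
time_s: 12.42
position: [569.4, 78.8, 72.9]
orientation: [3.115, 0.021, 1.946]
wrist_force: [-0.1, -0.8, 0.0]
gripper_width: 93.1
```

```bash
python3 plan.py s 9 0 58 0 20|sed 's/np.float64//g'
```

```text
pos [569.4  78.8  72.9] yaw 111.5 seat [ 2.  -1.2] F [-0.1 -0.8  0. ] W 93.1 t 12.42
[(7.0), (-1.3), (14.9), (-0.28)]
```

play_rows --rows '[[[3,-0.5,0,0,0],[3,-0.5,5,0,0],[0,0,6,0,0],[0,0,3,0,0],[0,0,0,0,0]]]'

```text
time_s: 12.83
position: [567.1, 83.0, 58.3]
orientation: [3.115, 0.021, 1.945]
wrist_force: [0.3, 0.4, -1.0]
gripper_width: 92.9
```

```bash
python3 look.py 17 210 160 100 80; python3 plan.py s 9 0 50 0 20|sed 's/np.float64//g'
```

```text
pos [567.3  83.   58.5] yaw 111.4 seat [ 6.7 -0.8] F [-0.1  0.1 -0.6] W 93.0 t 12.88
[(2.3), (-0.8), (8.5), (-0.39)]
```

View pics/look17.png

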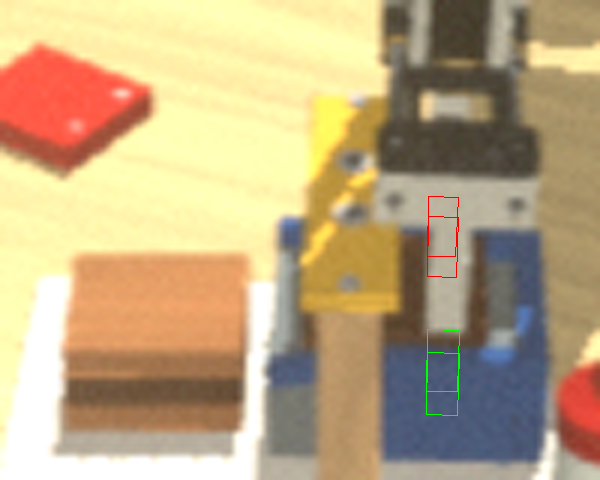

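play_rows --rows '[[[0,-0.8,4,-0.3,0],[0,0,4,0,0],[0,0,2,0,0],[0,0,0.5,0,0],[0,0,0,0,0]]]'

```text
time_s: 13.3
position: [568.0, 82.8, 48.4]
orientation: [3.112, 0.022, 1.951]
wrist_force: [0.9, 0.6, 0.7]
gripper_width: 92.7
```

play_rows --rows '[[[0,0,0,0,50],[0,0,0,0,60],[0,0,0,0,60],[0,0,0,0,60]]]' --newtons 12

```text
time_s: 13.63
position: [568.0, 82.8, 48.5]
orientation: [3.112, 0.022, 1.951]
wrist_force: [0.3, 0.5, -1.6]
gripper_width: 79.4
```

```bash
python3 look.py 18 210 160 100 80; python3 plan.py s 9 0 48 0 20|sed 's/np.float64//g'
```

```text
pos [568.   82.8  48.5] yaw 111.8 seat [ 6.2 -1.4] F [ 0.8  0.4 -0.7] W 79.5 t 13.68
[(2.8), (-1.4), (0.5), (-0.03)]
```

View pics/look18.png

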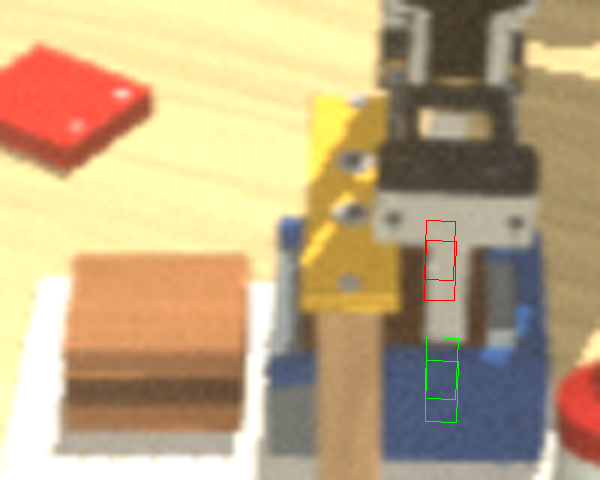

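Gripped (79.5 mm). I draw it toward the stop slowly, and command a little past to make contact.

play_rows --rows '[[[3,0,0,0,60],[4,0,0,0,60],[4,0,0,0,60],[2,0,0,0,60],[0,0,0,0,60]]]'

```text
time_s: 14.1
position: [562.9, 96.0, 48.5]
orientation: [3.112, 0.023, 1.95]
wrist_force: [-0.5, 0.0, -0.3]
gripper_width: 79.6
```

```bash
python3 look.py 19 210 160 100 80; python3 plan.py s 22 0 48 0 20|sed 's/np.float64//g'
```

```text
pos [563.   95.9  48.5] yaw 111.8 seat [20.3 -1.6] F [-1.   0.1 -0.5] W 79.6 t 14.15
[(1.7), (-1.6), (0.5), (-0.04)]
```

View pics/look19.png

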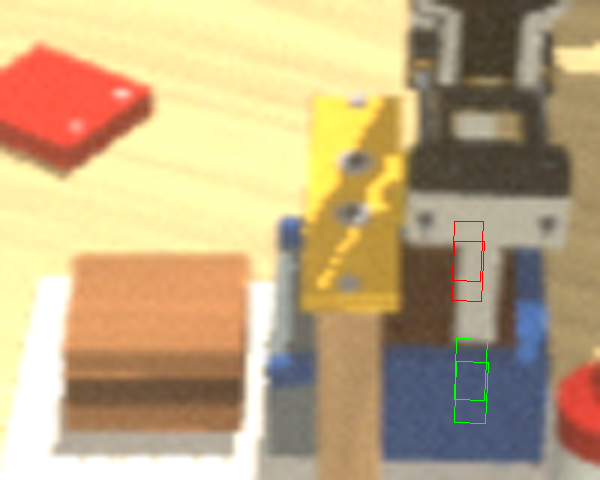

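play_rows --rows '[[[2,0,0,0,60],[2,0,0,0,60],[2,0,0,0,60],[2,0,0,0,60],[1,0,0,0,60]]]'

```text
time_s: 14.57
position: [562.6, 96.7, 49.2]
orientation: [3.111, 0.036, 1.949]
wrist_force: [0.8, -2.8, -2.0]
gripper_width: 79.8
```

```bash
python3 look.py 20 210 160 100 80; python3 plan.py s 22 0 48 0 20|sed 's/np.float64//g'
```

```text
pos [562.6  96.8  49.2] yaw 111.7 seat [21.3 -1.6] F [ 2.3 -6.7 -0.3] W 79.7 t 14.62
[(0.7), (-1.6), (1.2), (-0.11)]
```

View pics/look20.png

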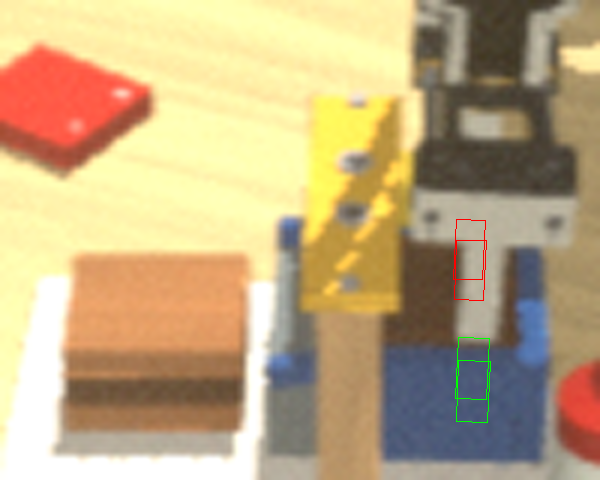

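The blank stops at the end stop with about 7 N of reaction along the slide. I release it and rise.

play_rows --rows '[[[0,0,0,0,30],[0,0,0,0,0],[0,0,0,0,0],[0,0,-5,0,0],[0,0,-15,0,0]]]'

```text
time_s: 15.03
position: [558.9, 97.9, 66.5]
orientation: [3.116, 0.033, 1.949]
wrist_force: [-0.2, -0.3, -0.4]
gripper_width: 92.7
```

play_rows --rows '[[[0,0,-35,0,0],[0,0,-38,0,0],[15,0,-38,0,0],[30,0,-15,0,0],[30,0,0,0,0]]]'

```text
time_s: 15.45
position: [526.0, 169.0, 198.3]
orientation: [3.117, 0.031, 1.943]
wrist_force: [1.7, 0.2, -0.5]
gripper_width: 92.8
```

play_rows --rows '[[[35,0,-20,0,0],[38,0,0,0,0],[38,0,0,0,0],[25,0,0,0,0],[5,0,0,0,0]]]'

```text
time_s: 15.87
position: [471.4, 309.9, 221.6]
orientation: [3.106, 0.027, 1.944]
wrist_force: [-0.1, 0.6, -0.8]
gripper_width: 92.9
```

```bash
python3 -c "
from h import *
for n in('top','scene'): cv2.imwrite(f'pics/{n}21.png',optics.capture(n))
for n in('top','scene'):
    M=np.array(optics.camera_params(n)['cam_to_world'])
    for t in('blank_center','blank2'):
        for d in models.pinpoint(n,t)[:4]: print(n,t,round(d['conf'],2),(M@np.r_[d['point'],1])[:3].round(0))
from ov import draw
draw(569,76.5,111.8,569,76.5,111.8,'fin',('pics/top21.png','pics/scene21.png'),81)
o=r.get_obs();print(o['position'],o['time_s'])
"
```

```text
top blank_center 0.87 [570.  75.  76.]
top blank_center 0.83 [ 618. -286.    9.]
top blank_center 0.65 [ 403. -230.    5.]
top blank2 0.79 [621. -48.  50.]
top blank2 0.77 [ 404. -231.    2.]
top blank2 0.66 [ 616. -288.    1.]
top blank2 0.58 [571.  78.  66.]
scene blank_center 0.72 [569.  77.  73.]
scene blank_center 0.57 [ 622. -291.    7.]
scene blank_center 0.57 [ 405. -228.    7.]
scene blank2 0.93 [619. -51.  47.]
scene blank2 0.81 [ 616. -288.    2.]
scene blank2 0.7 [570.  73.  65.]
scene blank2 0.61 [ 407. -231.   -1.]
[473.98958218 304.61858779 220.72190228] 16.1667
```

View pics/top_fin.png

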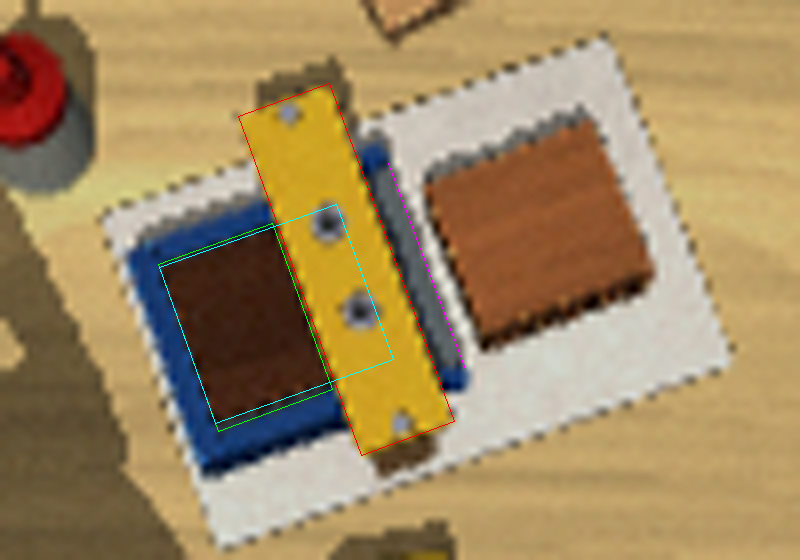

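View pics/scene_fin.png

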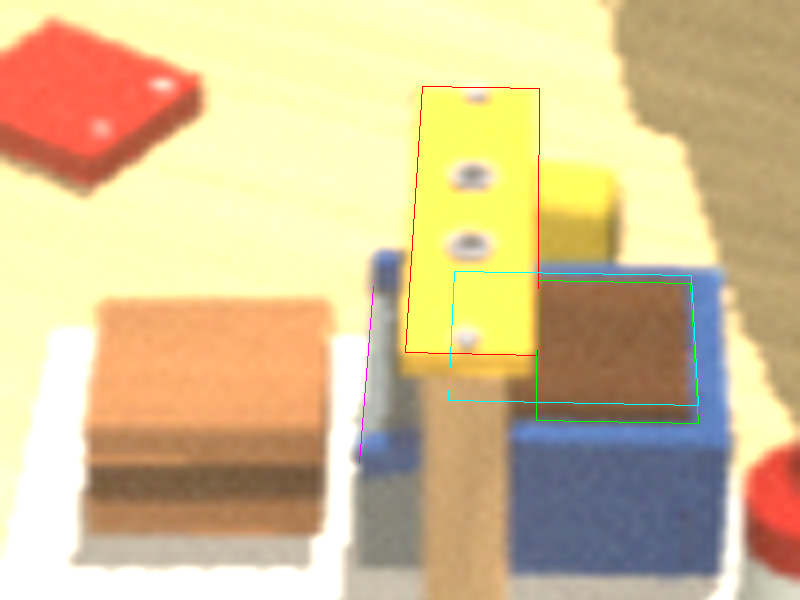

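Both views show the blank filling the pocket up to the blue stop. There is no grey gap at (165,265)–(215,425) in the top view or at (690,340) in the scene view. It looks square and flat, and the stack and bystanders are in place.

play_rows --rows '[[[0,0,0,0,0],[0,0,0,0,0],[0,0,0,0,0]]]'

```text
time_s: 16.42
position: [475.5, 301.2, 220.3]
orientation: [3.108, 0.03, 1.934]
wrist_force: [-0.2, 0.0, -0.4]
gripper_width: 92.7
```

```bash
python3 -c "
from workcell import r
print(r.get_obs()['wrist_force'],r.finish_job())"
```

```text
the job is handed in; nothing more can be done
[-0.15745501  0.02679532 -0.35770313] None
```

The top blank is in the jig pocket against the blue end stop, and I handed the job in at about 16.4 s. The hand-in reports no verdict, so this rests on my own checks.

**What I did:** I gripped the blank lightly by its sides and slid it off the stack into the pocket mouth. Then I pushed it from behind, up to the guide plate. Because the moves cannot tilt the tool, I regripped it ahead of the plate and drew it forward. It stopped against the end stop with about 7 N of reaction. I then let go and moved the arm clear.

**Last checks:**
- **Position:** the networks put the blank centre at (570, 75) from the top camera and (569, 77) from the scene camera. My fitted seat is (569, 76.5).
- **Fit:** the overlays show no gap at the stop, and the blank looks square and flat.
- **Rest of the bench:** blank2 was found at its starting place, within the networks' accuracy. The bystanders looked unmoved in the final pictures, but I did not measure them again.

**What disagreed:**
- **Fingertip height:** the real fingertips sat about 27 mm above the reported TCP, not 8 mm below it as stated. The pictures showed it and a light touch on the blank's top confirmed it, so I worked from that height.
- **Wrist force:** the reading barely registered that touch.
- **Tool tilt:** the tool drifted to about 0.03 rad of tilt during the moves, with no visible effect on the result.

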